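# Set and relock a length stop on its rail

### The arm

A 7-joint arm with a two-finger parallel gripper is mounted at the origin on a cart in front of the work surface, level with it; the furniture and walls round the work are solid. World frame = base frame: x ahead of the robot, y to its left, z up, the work surface at z = 0. Lengths are in m, angles in rad, forces in N, time in s.
With the tool pointing down it reaches from about 0.425 to 0.875 m from the base axis. Payload 4.7 kg.
Tool frame: the origin (TCP) lies on the centre line of the jaws, within the pads' length; the fingertips stand 25 mm ahead of it and the grasp point (between the pads) lies 6 mm ahead of it (bot.tcp_to_tips is the z of the fingertips in the tool frame, in m); z points along the fingers, y is the line along which they close (so a half turn about z gives the same grasp; the last joint's range is limited). The gripper opens to 85 mm and grips with 20 to 120 N. Pads are 22 mm wide; open, the fingers measure 114 mm over their backs; the gripper's body (76 mm by 85 mm) begins 54 mm behind the grasp point. The pads swing forward as they close: fully open they stand 13 mm farther back than shut.
Start: joints at [1.25, 0.321, -0.07, 1.45, 0.023, 1.371, -0.057], TCP at [0.214, -0.614, 0.256] pointing down, gripper open.
Joint ranges: [-2.86, 2.86], [-0.3, 2.09], [-1.38, 1.24], [0.06, 2.45], [-1.56, 4.7], [0.09, 2.05], [-2.69, 2.69]. Speed limits (rad/s): [2.57, 2.57, 3.14, 3.14, 3.14, 3.14, 3.14].

### API

Orientations are given as a rotation vector (axis times angle).
In Python, from cell import readout, viewer, hand_in, finder, bot gives the robot as it stands. The module is installed in compiled form; this text tells all that it offers.
- The arm moves only by the tool servo_tool, never from a script. Its arguments are lists of equal length, an entry for each row: "translation": the shift along the tool's x, y, z in mm, a list of three; "yaw": the turn about the tool's z in rad. In form: {"translation": [[dx, dy, dz], ...], "yaw": [yaw, ...]}. A call has 1 to 8 rows; each row shifts and turns the commanded pose from where the row before left it, along the tool's axes as they then stand; what a row does not reach is not made up. A row lasts 1/8 s, in which the tool goes at most 62.5 mm and 10.7 degrees, less where a joint would pass 70% of its speed; a pose out of reach is approached as far as the arm can. A call is refused whole if a number of a shift passes 62.5 or a number of a turn 0.188, either way. A call with a gripper value outside its range is refused whole. "jaw" is the finger opening in mm, from 0 to 85.4, set as the call begins (left out, the last holds). The fingers move at their own pace and stop on an object; "grip_force" is the grip in N (left out, the last holds). Time passes only in rows, so rows that do not move let the fingers close. It gives the time, the measured TCP pose, the force, the opening and the grip force at its end, in the units of the state.
- readout.sense(): the state, without advancing time (a new reading comes with each control period).
- viewer.camera(name): name is "scene" or "top"; returns a dict with "image" (384x512x3 uint8, blue, green, red), "K" (3x3 intrinsics, pixels), "R" (3x3) and "t" (3): a world point X has camera coordinates R X + t. Camera axes: x right, y down, z forward; pixel columns grow to the right and rows downward; lengths in m; the calibration is good to about 2 mm. A picture is of the moment at which its call begins. There is no depth.
- hand_in(): hands the job in; it is judged then, once.
Trained networks look in a picture, given as the dict that the camera call returned (one of the last four; its "shot" number tells which), for a name from the list of things; names that differ only in an ending like _2 or _b are one class to them, and where a whole thing is asked for, a point or a joint stands for the part that bears it (a point fixed in the world has none). Each returns a list of dicts, best first, with "conf" (0 to 1); they miss things now and then, are a little off and sometimes report something else, mostly with a low value. They report only what shows in the picture. A call takes as long as a camera call.
- finder.silhouettes(thing, picture): "mask" (384x512 bool, what is visible of it) and "pixel" ([column, row] in pixels, amid what is visible of it).
The state is a dict: "time": time; "qpos": joint angles; "dq": joint speeds; "tau": joint torques, N m; "eef_pos": TCP position; "ee_rot": TCP orientation; "contact_force": force on the tool from outside, world axes, zero at the start; "torque": the same for the moment, N m; "grip_width": finger opening in m; "grasp_force": force on a finger pad.
Only numpy, scipy, OpenCV 4.12 (cv2) and the standard library are available. Lean on these libraries where they do the work, as an engineer would, in place of code of your own. Each camera call takes 0.05 s, during which the arm holds its last target. There are 200 camera calls.

### The job

Set the length stop of the drilling fence for the next batch. Swing its clamp lever fully out, away from the rail, to free the carriage; slide the carriage until the middle of its upright stop plate is level with the tip of the wedge-shaped index block (not the round peg) beside the rail; then swing the lever back in line with the rail to lock it, and let go. Leave the loose tools and parts around it where they are.

Things in the scene. Friction and masses are not known exactly. Their poses are not given: they have to be found in the camera images.
- rail_bed: Painted bed plate, 85 wide (x) x 250 long (y) x 10 mm thick, fixed to the bench, with a steel rail 24 mm wide along its own y axis, top 28 mm above the bench. Origin on the bench top, under the middle of the rail's width, below the stop plate when joint carriage is 0. Its +x is the far side, where the index pieces stand; the clamp lever swings out over its -x side. It is turned a little in each start.
- carriage (a joint): Slide of the carriage along the rail, m, grows towards the bed's +y, range -0.07 to 0.07. Friction about 6 N when the lever is out; braked while the lever is in line with the rail (20 N then only makes it creep, about 7 mm/s).
- stop_top (a point): Middle of the top edge of the carriage's upright steel stop plate, 102 mm above the bench. The plate is 10 mm thick along the rail, 44 mm wide across it, and stands clear from 50 mm to 102 mm above the bench; 25 mm or more is free on both sides above 64 mm. Grip it by its 10 mm thickness, from above. Axes as the bed's.
- lever (a joint): Clamp lever, hinged about a vertical axis on the carriage, rad. 0 = locked: along the rail, pointing to the bed's -y; grows as it swings out over the bed's -x side (clockwise from above), stop at 1.15. At a it points along (-sin a, -cos a) in the bed's x, y. Takes 1 N at the knob; below 0.7 the clamp rubs: 5 to 12 N, more if turned faster than 0.5 rad/s. Stays where left.
- lever_knob (a point): Centre of the top of the lever's upright black round knob, 89 mm above the bench. The knob is 18 mm in diameter and 40 mm tall (49 to 89 mm above the bench), 65 mm from the hinge axis.
- lever_pivot (a point): Point on the lever's hinge axis, 89 mm above the bench (level with the top of the knob; the metal below it ends 59 mm above the bench). It lies 52 mm from the stop plate's middle towards the bed's -y and moves with the carriage.
- index_wedge: Steel index block with a pointed end, 27 x 24 x 34 mm, fixed on the bed beside the rail; its top is 44 mm above the bench. Its point looks at the rail (its own -x). Origin at its underside on the line through the tip; its y axis runs along the rail. The stop plate's middle belongs level with this origin along the rail. A plain round steel peg, 18 mm in diameter and equally tall, stands on the same edge towards the other end of the bed: not the mark.
- hammer: Hammer with a wooden handle, 94x280x31 mm, lying loose on the robot's side of the bed. Bystander. Origin under its middle.
- screwdriver_red: Screwdriver with a red handle, 27x199x27 mm, lying loose on the right of the bed. Bystander. Origin under its middle.
- big_bolt: Bolt standing on its head with a nut on it, 27 mm across, 64 mm tall, loose, right of the bed. Bystander. Origin under its middle.

How it is judged:
By the outcome, as a careful person would: the job done as asked, in the order asked, and still so for the second after the job is handed in, with the robot touching nothing.
It also fails if it takes over 58 s, if anything falls off the work surface, if the arm or the gripper's body presses on something with over 40 N, if the wrist force passes 120 N, or if a joint passes its speed limit or range.

## Working session

There is one attempt and no reset: what is moved stays moved. The work goes in short steps, Python scripts to look and compute and a tool call to move; the robot and the scene stay as the last step left them, time stands still between calls to the robot, and variables do not carry over. Pictures are saved under pics/ and viewed, at most 10 in all, crops included, and the job is handed in when it is done.

Besides the shell and the picture viewer there is one more tool, called after ">>>" as name(argument=value, ...) on one line, values as JSON. servo_tool: Moves the arm, as the interface text tells. Its arguments: {"type":"object","properties":{"translation":{"type":"array","items":{"type":"array","items":{"type":"number"}}},"yaw":{"type":"array","items":{"type":"number"}},"jaw":{"type":"number"},"grip_force":{"type":"number"}},"required":["translation","yaw"]}

```bash
mkdir -p pics; cat > h.py <<'E'
import numpy as np, cv2
from cell import readout, viewer, hand_in, finder, bot
from scipy.spatial.transform import Rotation as Rn
def ray(p,uv,z):
    d=p["R"].T@np.linalg.inv(p["K"])@np.array([uv[0],uv[1],1.]); c=-p["R"].T@p["t"]
    return c+d*(z-c[2])/d[2]
def proj(p,X):
    q=p["K"]@(p["R"]@np.array(X,float)+p["t"]); return q[:2]/q[2]
E
python3 - <<'E'
from h import *
s=readout.sense(); print(s["time"],s["eef_pos"],Rn.from_rotvec(s["ee_rot"]).as_matrix().round(3),s["grip_width"])
for n in("scene","top"):
    p=viewer.camera(n); cv2.imwrite(f"pics/{n}0.png",p["image"])
    print(n,"cam",(-p["R"].T@p["t"]).round(3))
    for th in("rail_bed","stop_top","lever_knob","index_wedge","hammer","big_bolt","screwdriver_red"):
        for r in finder.silhouettes(th,p)[:2]:
            ys,xs=np.where(r["mask"]); print(th,round(r["conf"],2),np.round(r["pixel"]),xs.min(),xs.max(),ys.min(),ys.max(),ray(p,r["pixel"],.04).round(3))
E
```

```text
0.0 [ 0.21337838 -0.61346555  0.25523191] [[ 0.944  0.329 -0.001]
 [ 0.329 -0.944  0.002]
 [-0.    -0.002 -1.   ]] 0.08515716005185986
scene cam [0.021 0.731 0.73 ]
rail_bed 0.82 [178. 244.] 126 227 200 291 [0.593 0.234 0.04 ]
stop_top 0.95 [175. 235.] 156 207 198 264 [0.615 0.219 0.04 ]
lever_knob 0.66 [197. 221.] 178 209 199 236 [0.61  0.157 0.04 ]
lever_knob 0.66 [331. 223.] 317 347 206 237 [ 0.374 -0.013  0.04 ]
index_wedge 0.58 [146. 250.] 137 152 241 261 [0.631 0.289 0.04 ]
index_wedge 0.21 [200. 218.] 179 208 199 235 [0.613 0.145 0.04 ]
hammer 0.65 [248. 306.] 200 309 243 346 [0.378 0.277 0.04 ]
big_bolt 0.75 [332. 178.] 326 337 167 191 [ 0.457 -0.164  0.04 ]
screwdriver_red 0.71 [330. 221.] 317 362 191 237 [ 0.378 -0.018  0.04 ]
top cam [0.435 0.077 1.086]
rail_bed 0.57 [186. 157.] 131 236 138 179 [0.61  0.207 0.04 ]
stop_top 0.56 [176. 158.] 159 219 148 172 [0.608 0.232 0.04 ]
lever_knob 0.49 [200. 159.] 183 219 151 162 [0.605 0.175 0.04 ]
index_wedge 0.66 [156. 144.] 148 161 139 151 [0.642 0.279 0.04 ]
index_wedge 0.55 [293. 248.] 275 357 244 255 [ 0.396 -0.04   0.04 ]
hammer 0.86 [174. 248.] 130 249 230 269 [0.397 0.235 0.04 ]
hammer 0.52 [156. 145.] 149 162 139 152 [0.639 0.279 0.04 ]
screwdriver_red 0.61 [298. 249.] 275 356 243 255 [ 0.392 -0.051  0.04 ]
```

View pics/top0.png

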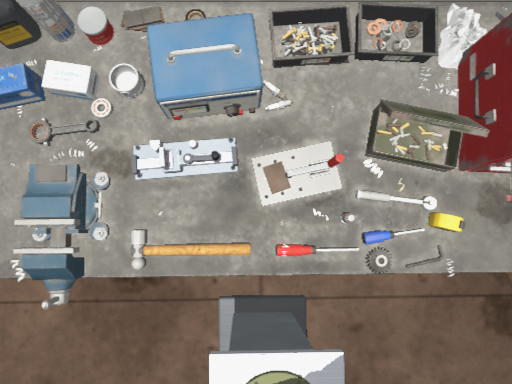

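View pics/scene0.png

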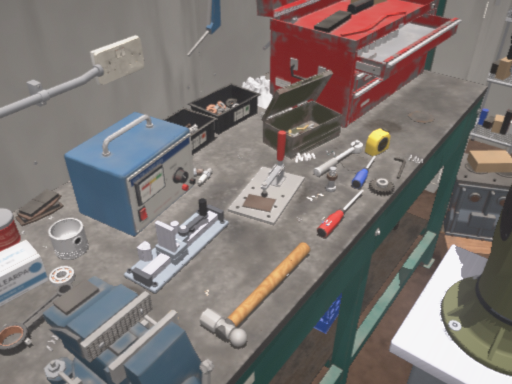

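The top view shows the bed at about (186,157), the wedge at about (156,144), the knob at about (215,156), and the hammer below the bed. The scene view shows the same layout. I'll zoom in for an accurate bed pose.

```bash
python3 - <<'E'
from h import *
p=cv2.imread("pics/top0.png")[128:188,125:245]; q=cv2.imread("pics/scene0.png")[190:295,120:235]
a=cv2.resize(p,(780,390),interpolation=cv2.INTER_CUBIC); cv2.imwrite("pics/ct.png",a)
cv2.imwrite("pics/cs.png",cv2.resize(q,(657,600),interpolation=cv2.INTER_CUBIC))
E
```

```text
(no output)
```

View pics/ct.png

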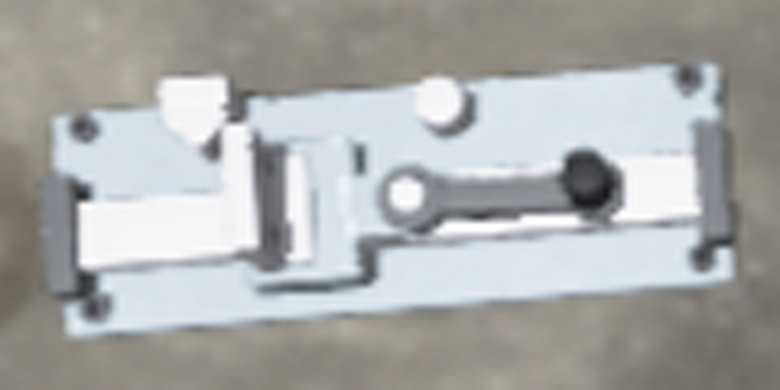

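View pics/cs.png

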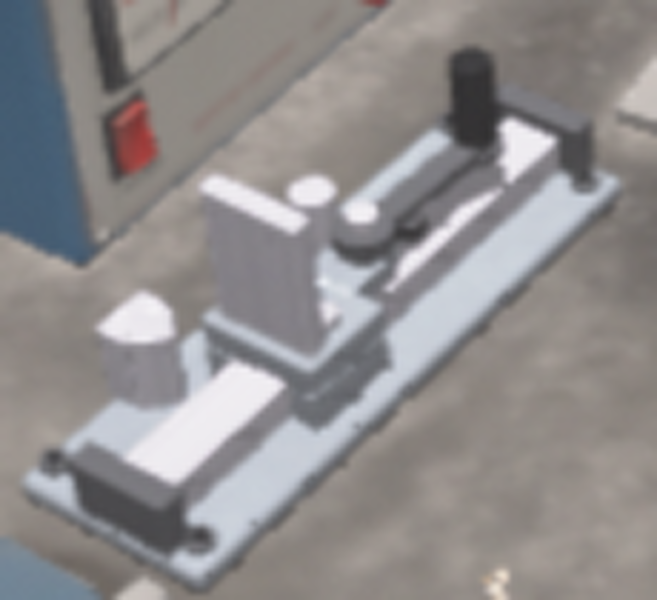

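The crops show the bed corners, the wedge tip near (200,149), the plate's top face at (240,187), and the knob at (588,178) in the top crop. In the scene crop the tip is near (174,337), the plate top at (254,206), and the knob top at (472,55).

```bash
python3 - <<'E'
from h import *
t=viewer.camera("top"); s=viewer.camera("scene")
T=lambda u,v:((u+.5)/6.5-.5+125,(v+.5)/6.5-.5+128)
f=115/657
S=lambda u,v:((u+.5)*f-.5+120,(v+.5)*f-.5+190)
c=[ray(t,T(*x),.010) for x in((52,117),(718,64),(734,281),(68,338))]
ctr=np.mean(c,0); v=(c[0]+c[3]-c[1]-c[2])[:2]; 
print("top corners ctr",ctr.round(4),"yaw",np.arctan2(-v[0],v[1]).round(4),np.linalg.norm(v)/2)
c2=[ray(s,S(*x),.010) for x in((620,183),(195,590),(22,482))]
print("scene corners",np.round(c2,4),"top:",np.round(c,4))
v2=c2[1]-c2[0]; print("yaw s",np.arctan2(-v2[0],v2[1]),np.linalg.norm(v2), "ctr s",(c2[0]+c2[2])/2)
yaw=np.arctan2(-v[0],v[1]); ex=np.array([np.cos(yaw),np.sin(yaw)]); ey=np.array([-ex[1],ex[0]])
for n,a,b,z in(("tip",(199,149),(174,337),.044),("plate",(240,187),(254,206),.102),("knob",(588,176),(472,55),.089)):
    A=ray(t,T(*a),z);B=ray(s,S(*b),z)
    for q in(A,B): print(n,q.round(4),"bed",(ex@(q-ctr)[:2]).round(4),(ey@(q-ctr)[:2]).round(4))
E
```

```text
top corners ctr [0.6121 0.2139 0.01  ] yaw 0.0772 0.24846597107266688
scene corners [[0.5779 0.0917 0.01  ]
 [0.5575 0.3416 0.01  ]
 [0.6425 0.3437 0.01  ]] top: [[0.644  0.3414 0.01  ]
 [0.6628 0.0928 0.01  ]
 [0.5805 0.0873 0.01  ]
 [0.5609 0.3341 0.01  ]]
yaw s 0.0814884046528059 0.25079737994282864 ctr s [0.61020023 0.21768388 0.01      ]
tip [0.6254 0.28   0.044 ] bed 0.0184 0.0649
tip [0.6243 0.2825 0.044 ] bed 0.0175 0.0675
plate [0.6015 0.2547 0.102 ] bed -0.0073 0.0414
plate [0.5994 0.2587 0.102 ] bed -0.0092 0.0456
knob [0.6068 0.1369 0.089 ] bed -0.0111 -0.0764
knob [0.6084 0.1381 0.089 ] bed -0.0095 -0.0753
```

```bash
cat >> h.py <<'E'
def plan(wps, start=None):
    "wps: list of (x,y,z,angle of tool x axis, rows); prints rows in tool axes, mm"
    if start is None:
        s=readout.sense(); M=Rn.from_rotvec(s["ee_rot"]).as_matrix(); p=s["eef_pos"]; th=np.arctan2(M[1,0],M[0,0])
    else: p,th=start
    p=np.array(p,float)
    for x,y,z,a,n in wps:
        tr,yw=[],[]; p0,t0=p.copy(),th
        for k in range(1,n+1):
            g=p0+(np.array([x,y,z])-p0)*k/n; ga=t0+(a-t0)*k/n
            ax=np.array([[np.cos(th),np.sin(th),0],[np.sin(th),-np.cos(th),0],[0,0,-1]])
            d=np.round(ax@(g-p)*1e3,1); w=round(-(ga-th),3)
            p=p+ax.T@d/1e3; th-=w; tr.append([float(v) for v in d]); yw.append(float(w))
        for i in range(0,n,8): print(tr[i:i+8],yw[i:i+8])
    print("end",p.round(4),round(th,4))
E
python3 - <<'E'
from h import *
# tool y at bed x angle .079 -> tool x at .079+pi/2
a=.079+np.pi/2
plan([(.6075,.1375,.16,a,24),(.6075,.1375,.080,a,4)])
E
```

```text
[[25.8, -24.2, 4.0], [27.1, -22.7, 4.0], [28.3, -21.2, 4.0], [29.3, -19.7, 4.1], [30.5, -17.9, 4.0], [31.3, -16.3, 4.0], [32.3, -14.6, 4.0], [32.9, -12.7, 4.0]] [-0.055, -0.055, -0.054, -0.055, -0.055, -0.055, -0.055, -0.054]
[[33.7, -11.0, 4.0], [34.1, -9.1, 4.1], [34.6, -7.2, 4.0], [35.0, -5.3, 4.0], [35.2, -3.3, 4.0], [35.3, -1.5, 4.0], [35.3, 0.5, 4.0], [35.3, 2.4, 4.0]] [-0.055, -0.055, -0.055, -0.055, -0.054, -0.055, -0.055, -0.055]
[[35.1, 4.4, 4.1], [34.8, 6.2, 4.0], [34.4, 8.2, 4.0], [33.9, 10.0, 4.0], [33.3, 11.9, 4.0], [32.6, 13.7, 4.0], [31.8, 15.4, 4.1], [30.9, 17.2, 4.0]] [-0.054, -0.055, -0.055, -0.055, -0.055, -0.054, -0.055, -0.055]
[[-0.0, -0.0, 20.0], [-0.0, -0.0, 20.0], [-0.0, -0.0, 20.0], [-0.0, -0.0, 20.0]] [-0.0, -0.0, -0.0, -0.0]
end [0.6075 0.1375 0.08  ] 1.6498
```

>>> servo_tool(translation=[[25.8, -24.2, 4.0], [27.1, -22.7, 4.0], [28.3, -21.2, 4.0], [29.3, -19.7, 4.1], [30.5, -17.9, 4.0], [31.3, -16.3, 4.0], [32.3, -14.6, 4.0], [32.9, -12.7, 4.0]], yaw=[-0.055, -0.055, -0.054, -0.055, -0.055, -0.055, -0.055, -0.054], jaw=45)

```text
time: 1.9
eef_pos: [0.3458, -0.3619, 0.2242]
ee_rot: [2.908, 1.188, 0.0]
contact_force: [0.9, 0.2, -0.1]
grip_width: 0.0449
grasp_force: 0.0
```

>>> servo_tool(translation=[[33.7, -11.0, 4.0], [34.1, -9.1, 4.1], [34.6, -7.2, 4.0], [35.0, -5.3, 4.0], [35.2, -3.3, 4.0], [35.3, -1.5, 4.0], [35.3, 0.5, 4.0], [35.3, 2.4, 4.0]], yaw=[-0.055, -0.055, -0.055, -0.055, -0.054, -0.055, -0.055, -0.055])

```text
time: 2.9
eef_pos: [0.477, -0.1107, 0.1919]
ee_rot: [2.579, 1.794, 0.0]
contact_force: [0.5, -0.5, -0.5]
grip_width: 0.045
grasp_force: 0.0
```

>>> servo_tool(translation=[[35.1, 4.4, 4.1], [34.8, 6.2, 4.0], [34.4, 8.2, 4.0], [33.9, 10.0, 4.0], [33.3, 11.9, 4.0], [32.6, 13.7, 4.0], [31.8, 15.4, 4.1], [30.9, 17.2, 4.0]], yaw=[-0.054, -0.055, -0.055, -0.055, -0.055, -0.054, -0.055, -0.055])

```text
time: 3.9
eef_pos: [0.6077, 0.1399, 0.1595]
ee_rot: [-2.128, -2.31, -0.001]
contact_force: [0.7, -0.3, 0.5]
grip_width: 0.045
grasp_force: 0.0
```

>>> servo_tool(translation=[[0, 0, 0], [0, 0, 0]], yaw=[0, 0])

```text
time: 4.15
eef_pos: [0.6071, 0.1377, 0.1595]
ee_rot: [-2.131, -2.308, 0.001]
contact_force: [-0.4, 0.1, 0.2]
grip_width: 0.045
grasp_force: 0.0
```

>>> servo_tool(translation=[[0, 0, 16], [0, 0, 16], [0, 0, 16], [0, 0, 16], [0, 0, 16], [0, 0, 0]], yaw=[0, 0, 0, 0, 0, 0])

```text
time: 4.9
eef_pos: [0.6064, 0.1373, 0.078]
ee_rot: [-2.13, -2.306, 0.004]
contact_force: [0.6, -0.1, 0.1]
grip_width: 0.045
grasp_force: 0.0
```

>>> servo_tool(translation=[[0, 0, 0], [0, 0, 0], [0, 0, 0], [0, 0, 0], [0, 0, 0]], yaw=[0, 0, 0, 0, 0], jaw=10, grip_force=40)

```text
time: 5.52
eef_pos: [0.6078, 0.1377, 0.0807]
ee_rot: [2.132, 2.307, 0.001]
contact_force: [-1.0, -0.3, 5.3]
grip_width: 0.0167
grasp_force: 39.3
```

```bash
python3 - <<'E'
from h import *
s=readout.sense(); print(s["eef_pos"],s["contact_force"],s["qpos"].round(2) if hasattr(s["qpos"],'round') else s["qpos"])
p=viewer.camera("scene"); cv2.imwrite("pics/g1.png",cv2.resize(p["image"][150:300,110:300],(760,600),interpolation=cv2.INTER_CUBIC))
K=np.array(s["eef_pos"]); yb=.079
ey=np.array([-np.sin(yb),np.cos(yb)]);ex=np.array([np.cos(yb),np.sin(yb)])
piv=K[:2]+.065*ey; th=yb+np.pi/2; w=[]
for k in range(1,25):
    a=1.17*k/24; q=piv+.065*(-np.sin(a)*ex-np.cos(a)*ey); w.append((q[0],q[1],K[2],th-a,1))
import io,contextlib,re
b=io.StringIO()
with contextlib.redirect_stdout(b): plan(w)
L=[l for l in b.getvalue().splitlines()]
R=[re.findall(r"-?[\d.]+",l) for l in L]
for i in range(0,24,8): print([[float(x) for x in r[:3]] for r in R[i:i+8]],[float(r[3]) for r in R[i:i+8]])
print(L[-1], piv)
E
```

```text
[0.60781636 0.13773719 0.08066433] [-0.97513976 -0.28612445  5.31576275] [ 0.3   0.51 -0.72  1.69  0.37  1.08 -0.45]
[[0.0, -3.2, -0.0], [0.1, -3.1, -0.0], [0.1, -3.2, -0.0], [0.1, -3.2, -0.0], [0.1, -3.1, -0.0], [0.0, -3.2, -0.0], [0.1, -3.2, -0.0], [0.1, -3.1, -0.0]] [0.049, 0.048, 0.049, 0.049, 0.049, 0.048, 0.049, 0.049]
[[0.1, -3.2, -0.0], [0.0, -3.2, -0.0], [0.1, -3.1, -0.0], [0.1, -3.2, -0.0], [0.1, -3.2, -0.0], [0.1, -3.1, -0.0], [0.0, -3.2, -0.0], [0.1, -3.2, -0.0]] [0.049, 0.048, 0.049, 0.049, 0.049, 0.048, 0.049, 0.049]
[[0.1, -3.1, -0.0], [0.1, -3.2, -0.0], [0.0, -3.2, -0.0], [0.1, -3.1, -0.0], [0.1, -3.2, -0.0], [0.1, -3.2, -0.0], [0.1, -3.1, -0.0], [0.0, -3.2, -0.0]] [0.049, 0.048, 0.049, 0.049, 0.049, 0.048, 0.049, 0.049]
end [0.545  0.1725 0.0806] 0.4797 [0.6026867  0.20253447]
```

View pics/g1.png

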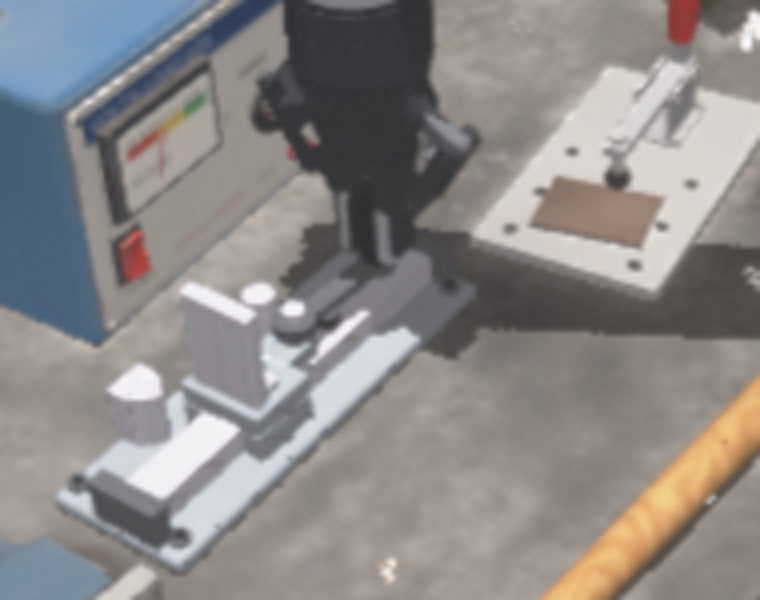

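The picture shows the fingers holding the knob at about (375,235). Next I'll swing the lever out along the arc.

>>> servo_tool(translation=[[0, -3.2, 0], [0.1, -3.1, 0], [0.1, -3.2, 0], [0.1, -3.2, 0], [0.1, -3.1, 0], [0, -3.2, 0], [0.1, -3.2, 0], [0.1, -3.1, 0]], yaw=[0.049, 0.048, 0.049, 0.049, 0.049, 0.048, 0.049, 0.049])

```text
time: 6.58
eef_pos: [0.5835, 0.1421, 0.0806]
ee_rot: [2.538, 1.851, 0.006]
contact_force: [0.4, 1.9, 1.4]
grip_width: 0.017
grasp_force: 39.1
```

>>> servo_tool(translation=[[0.1, -3.2, 0], [0, -3.2, 0], [0.1, -3.1, 0], [0.1, -3.2, 0], [0.1, -3.2, 0], [0.1, -3.1, 0], [0, -3.2, 0], [0.1, -3.2, 0]], yaw=[0.049, 0.048, 0.049, 0.049, 0.049, 0.048, 0.049, 0.049])

```text
time: 7.58
eef_pos: [0.5616, 0.1555, 0.0804]
ee_rot: [-2.847, -1.324, -0.009]
contact_force: [3.6, 5.9, -1.0]
grip_width: 0.0172
grasp_force: 39.0
```

>>> servo_tool(translation=[[0.1, -3.1, 0], [0.1, -3.2, 0], [0, -3.2, 0], [0.1, -3.1, 0], [0.1, -3.2, 0], [0.1, -3.2, 0], [0.1, -3.1, 0], [0, -3.2, 0]], yaw=[0.049, 0.048, 0.049, 0.049, 0.049, 0.048, 0.049, 0.049])

```text
time: 8.57
eef_pos: [0.548, 0.1723, 0.0804]
ee_rot: [3.05, 0.746, 0.012]
contact_force: [6.9, -6.0, -2.0]
grip_width: 0.0167
grasp_force: 39.5
```

>>> servo_tool(translation=[[0, 0, 0], [0, 0, 0]], yaw=[0, 0])

```text
time: 8.82
eef_pos: [0.5479, 0.1722, 0.0805]
ee_rot: [3.051, 0.746, 0.011]
contact_force: [7.8, 2.2, -2.6]
grip_width: 0.0167
grasp_force: 39.3
```

>>> servo_tool(translation=[[0, -2, 0], [0, -2, 0], [0, 0, 0]], yaw=[0.03, 0.03, 0])

```text
time: 9.2
eef_pos: [0.5479, 0.173, 0.0805]
ee_rot: [3.069, 0.652, 0.014]
contact_force: [12.1, -3.3, -4.1]
grip_width: 0.017
grasp_force: 39.4
```

```bash
python3 - <<'E'
from h import *
from scipy.optimize import least_squares
s=readout.sense(); M=Rn.from_rotvec(s["ee_rot"]).as_matrix(); e=s["eef_pos"]
print(e,"F tool",M.T@s["contact_force"])
P=np.array([(.6078,.1377),(.5835,.1421),(.5616,.1555),(.548,.1723)])
c=least_squares(lambda c:np.hypot(*(P-c).T)-.065,[.603,.2025]).x
print("pivot",c,np.hypot(*(P-c).T))
for q in(P[0],e[:2]): d=q-c; print("dir angle cw from -y",np.arctan2(-d[0],-d[1]))
p=viewer.camera("scene");t=viewer.camera("top")
cv2.imwrite("pics/g2.png",np.vstack([cv2.resize(p["image"][190:290,110:260],(600,400),interpolation=2)]))
E
```

```text
[0.54789269 0.17296431 0.08048688] F tool [9.711251   7.91338313 4.25107065]
pivot [0.60566462 0.20294114] [0.06527608 0.06475272 0.06474838 0.06529999]
dir angle cw from -y -0.032718845363671145
dir angle cw from -y 1.0921573082769314
```

View pics/g2.png

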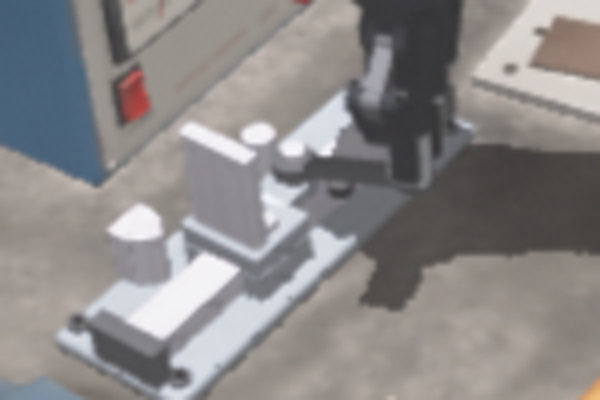

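The lever is out against its stop: a further 4 mm of command gave no motion, and the picture shows the lever across the bed. I'll slide the carriage by the knob, since pulling toward +y keeps the lever on its stop.

>>> servo_tool(translation=[[1.2, -2.2, 0], [1.2, -2.2, 0], [1.2, -2.2, 0], [1.2, -2.2, 0], [1.2, -2.2, 0], [1.2, -2.2, 0], [1.2, -2.2, 0], [0, 0, 0]], yaw=[0, 0, 0, 0, 0, 0, 0, 0])

```text
time: 10.3
eef_pos: [0.5468, 0.1906, 0.0804]
ee_rot: [3.069, 0.653, 0.006]
contact_force: [4.3, -4.6, 2.0]
grip_width: 0.0169
grasp_force: 40.0
```

```bash
cat >> h.py <<'E'
def st(ref=(.5479,.1730),yb=.079):
    s=readout.sense(); M=Rn.from_rotvec(s["ee_rot"]).as_matrix(); e=s["eef_pos"]
    d=e[:2]-np.array(ref); ex=np.array([np.cos(yb),np.sin(yb)]); ey=np.array([-ex[1],ex[0]])
    print("t",s["time"],"tcp",e.round(4),"th",np.arctan2(M[1,0],M[0,0]).round(3),"moved bed x,y mm",(ex@d*1e3).round(1),(ey@d*1e3).round(1),"F bed",(ex@s["contact_force"][:2]).round(1),(ey@s["contact_force"][:2]).round(1))
E
python3 - <<'E'
from h import *
st()
E
```

```text
t 10.3 tcp [0.5468 0.1906 0.0804] th 0.419 moved bed x,y mm 0.2 17.7 F bed 3.9 -4.9
```

>>> servo_tool(translation=[[0.6, -1.6, 0], [0.6, -1.6, 0], [0.5, -1.5, 0], [0, 0, 0]], yaw=[0, 0, 0, 0])

```text
time: 10.8
eef_pos: [0.5464, 0.1955, 0.0804]
ee_rot: [3.069, 0.653, 0.005]
contact_force: [4.1, -5.3, 1.5]
grip_width: 0.0167
grasp_force: 40.0
```

```bash
python3 - <<'E'
from h import *
st()
p=viewer.camera("scene");t=viewer.camera("top")
a=cv2.resize(p["image"][205:285,120:220],(750,600),interpolation=2); cv2.imwrite("pics/s3.png",a)
b=cv2.resize(t["image"][130:180,130:200],(784,560),interpolation=2); cv2.imwrite("pics/t3.png",b)
E
```

```text
t 10.8 tcp [0.5464 0.1955 0.0804] th 0.419 moved bed x,y mm 0.3 22.6 F bed 3.7 -5.6
```

View pics/s3.png

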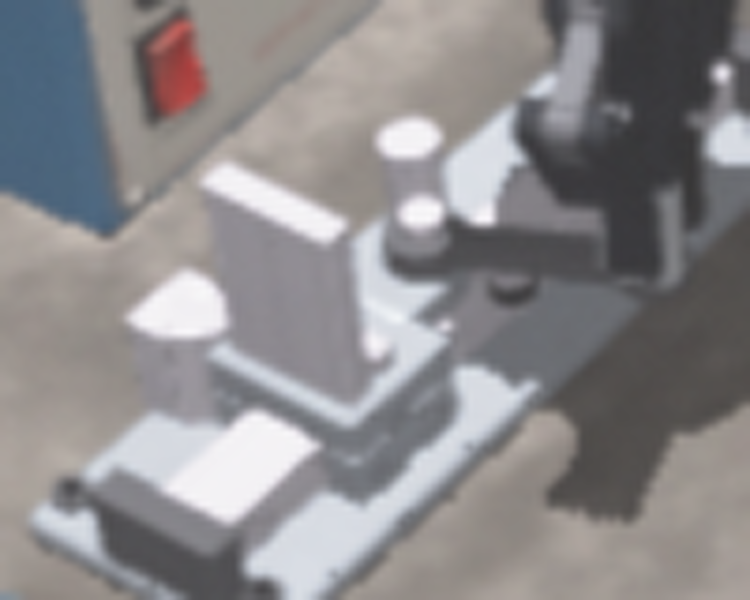

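View pics/t3.png

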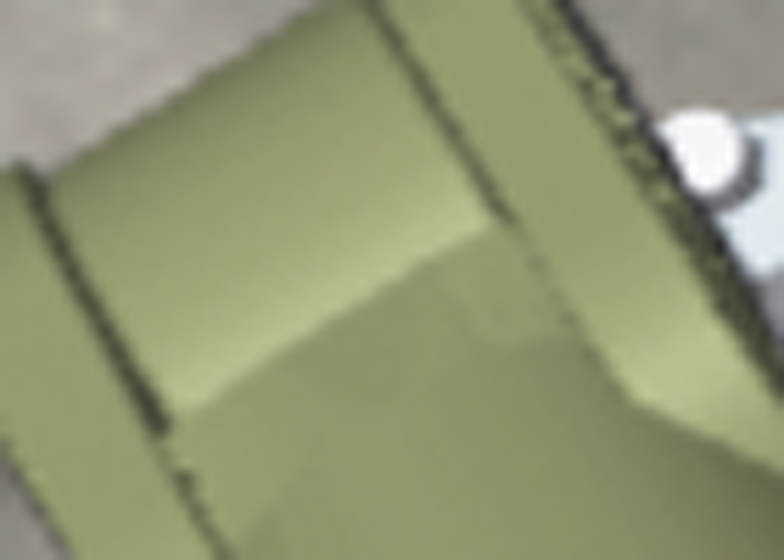

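The scene crop shows the plate's top face at corners (200,182), (232,162), (350,222) and (330,245). The wedge's top back corners are at (125,320) and (187,270), with its tip near (226,333). The arm hides both in the top crop.

```bash
python3 - <<'E'
from h import *
s=viewer.camera("scene")
f=1/7.5; S=lambda u,v:((u+.5)*f-.5+120,(v+.5)*f-.5+205)
yb=.079; ex=np.array([np.cos(yb),np.sin(yb)]); ey=np.array([-ex[1],ex[0]])
for n,z,P in(("plate",.102,[(200,182),(232,162),(350,222),(330,245)]),("wedge",.044,[(125,320),(187,270),(226,333),(150,338),(225,302)])):
    B=np.array([ray(s,S(*q),z)[:2] for q in P]); print(n,"bed x",(B@ex*1e3).round(1),"bed y",(B@ey*1e3).round(1), (B@ey)[:4].mean())
E
```

```text
plate bed x [640.9 639.3 597.8 596.3] bed y [236.5 226.1 227.4 236.8] 0.23170888884993204
wedge bed x [671.1 670.6 644.5 660.4 653. ] bed y [244.6 220.6 233.6 246.1 224.6] 0.2362437650255192
```

>>> servo_tool(translation=[[0.2, -0.5, 0], [0.1, -0.4, 0], [0, 0, 0]], yaw=[0, 0, 0])

```text
time: 11.32
eef_pos: [0.5463, 0.1962, 0.0804]
ee_rot: [3.069, 0.653, 0.005]
contact_force: [2.7, -4.7, 1.4]
grip_width: 0.0172
grasp_force: 40.1
```

```bash
python3 - <<'E'
from h import *
import io,contextlib,re
st(); K=np.array(readout.sense()["eef_pos"])[:2]
ey=np.array([-np.sin(.079),np.cos(.079)])
E=np.array([.6078,.1377])+.0236*ey; piv=np.array([.604,.2027])+.0236*ey
pol=lambda d:(np.hypot(*d),np.arctan2(-d[0],-d[1]))
r0,a0=pol(K-piv); r1,a1=pol(E-piv); print(r0,a0,r1,a1)
w=[(K[0],K[1],.08,.419,2)]
b=io.StringIO()
w=[((np.array([.5443,.1996])+(K-[.5443,.1996])*i/2)[0],(np.array([.5443,.1996])+(K-[.5443,.1996])*i/2)[1],.08,.419,1) for i in(1,2)]
for k in range(1,25):
    r=r0+(r1-r0)*k/24;a=a0+(a1-a0)*k/24; w.append((piv[0]-r*np.sin(a),piv[1]-r*np.cos(a),.08,.419+(1.65-.419)*k/24,1))
with contextlib.redirect_stdout(b): plan(w,((.5443,.1996,.08),.419))
R=[re.findall(r"-?[\d.]+",l) for l in b.getvalue().splitlines()]
for i in range(0,26,8): print([[float(x) for x in r[:3]] for r in R[i:min(i+8,26)]],[float(r[3]) for r in R[i:min(i+8,26)]])
E
```

```text
t 11.325 tcp [0.5463 0.1962 0.0804] th 0.419 moved bed x,y mm 0.2 23.3 F bed 2.3 -4.9
0.0633889248112769 1.0778751465106875 0.06511098217658831 -0.05839507237062217
[[0.2, 1.9, 0.0], [0.3, 2.0, 0.0], [0.2, 3.0, 0.0], [0.2, 3.0, 0.0], [0.2, 3.0, 0.0], [0.2, 3.0, 0.0], [0.1, 3.0, 0.0], [0.2, 3.0, 0.0]] [-0.0, -0.0, -0.051, -0.052, -0.051, -0.051, -0.051, -0.052]
[[0.2, 3.0, 0.0], [0.1, 3.1, 0.0], [0.1, 3.0, 0.0], [0.1, 3.0, 0.0], [0.1, 3.1, 0.0], [0.1, 3.0, 0.0], [0.1, 3.0, 0.0], [0.1, 3.1, 0.0]] [-0.051, -0.051, -0.052, -0.051, -0.051, -0.051, -0.052, -0.051]
[[0.0, 3.0, 0.0], [0.1, 3.1, 0.0], [0.0, 3.1, 0.0], [0.0, 3.0, 0.0], [0.1, 3.1, 0.0], [-0.0, 3.1, 0.0], [-0.1, 3.0, 0.0], [0.0, 3.1, 0.0]] [-0.051, -0.052, -0.051, -0.051, -0.052, -0.051, -0.051, -0.051]
[[-0.0, 3.1, 0.0], [-0.1, 3.1, 0.0]] [-0.052, -0.051]
```

>>> servo_tool(translation=[[0.2, 1.9, 0], [0.3, 2, 0], [0.2, 3, 0], [0.2, 3, 0], [0.2, 3, 0], [0.2, 3, 0], [0.1, 3, 0], [0.2, 3, 0]], yaw=[0, 0, -0.051, -0.052, -0.051, -0.051, -0.051, -0.052])

```text
time: 12.32
eef_pos: [0.5571, 0.1814, 0.0804]
ee_rot: [-2.935, -1.119, -0.003]
contact_force: [2.8, -1.2, 2.8]
grip_width: 0.0169
grasp_force: 40.1
```

>>> servo_tool(translation=[[0.2, 3, 0], [0.1, 3.1, 0], [0.1, 3, 0], [0.1, 3, 0], [0.1, 3.1, 0], [0.1, 3, 0], [0.1, 3, 0], [0.1, 3.1, 0]], yaw=[-0.051, -0.051, -0.052, -0.051, -0.051, -0.051, -0.052, -0.051])

```text
time: 13.32
eef_pos: [0.5766, 0.1671, 0.0805]
ee_rot: [2.647, 1.692, 0.002]
contact_force: [1.8, -1.5, 5.8]
grip_width: 0.017
grasp_force: 40.4
```

>>> servo_tool(translation=[[0, 3, 0], [0.1, 3.1, 0], [0, 3.1, 0], [0, 3, 0], [0.1, 3.1, 0], [0, 3.1, 0], [-0.1, 3, 0], [0, 3.1, 0]], yaw=[-0.051, -0.052, -0.051, -0.051, -0.052, -0.051, -0.051, -0.051])

```text
time: 14.32
eef_pos: [0.601, 0.1605, 0.0807]
ee_rot: [2.246, 2.194, 0.004]
contact_force: [3.2, -1.9, 3.3]
grip_width: 0.0166
grasp_force: 40.3
```

>>> servo_tool(translation=[[0, 3.1, 0], [-0.1, 3.1, 0], [0, 0, 0]], yaw=[-0.052, -0.051, 0])

```text
time: 14.7
eef_pos: [0.6083, 0.1605, 0.0807]
ee_rot: [2.131, 2.304, 0.007]
contact_force: [7.0, -1.3, 2.0]
grip_width: 0.0171
grasp_force: 40.1
```

```bash
python3 - <<'E'
from h import *
st((.6078,.1377))
E
```

```text
t 14.7 tcp [0.6083 0.1605 0.0807] th 1.649 moved bed x,y mm 2.3 22.7 F bed 6.8 -1.9
```

>>> servo_tool(translation=[[0, 2, 0], [0, 2, 0], [0, 0, 0]], yaw=[0, 0, 0])

```text
time: 15.08
eef_pos: [0.6095, 0.1606, 0.0806]
ee_rot: [2.131, 2.307, -0.002]
contact_force: [-1.0, -3.4, 9.0]
grip_width: 0.0165
grasp_force: 40.7
```

```bash
python3 - <<'E'
from h import *
st((.6078,.1377))
E
```

```text
t 15.075 tcp [0.6095 0.1606 0.0806] th 1.65 moved bed x,y mm 3.5 22.7 F bed -1.2 -3.4
```

>>> servo_tool(translation=[[0, 2, 0], [0, 2, 0], [0, 0, 0]], yaw=[0, 0, 0])

```text
time: 15.45
eef_pos: [0.6109, 0.1606, 0.0805]
ee_rot: [-2.129, -2.308, 0.011]
contact_force: [-9.0, -5.4, 13.9]
grip_width: 0.017
grasp_force: 41.6
```

```bash
python3 - <<'E'
from h import *
st((.6078,.1377))
E
```

```text
t 15.45 tcp [0.6109 0.1606 0.0805] th 1.651 moved bed x,y mm 4.9 22.6 F bed -9.4 -4.7
```

>>> servo_tool(translation=[[0, -2, 0], [0, -2, 0], [0, 0, 0], [0, 0, 0], [0, 0, 0]], yaw=[0, 0, 0, 0, 0], jaw=45)

```text
time: 16.08
eef_pos: [0.6095, 0.1613, 0.0798]
ee_rot: [-2.131, -2.308, 0.0]
contact_force: [0.3, 0.4, -0.3]
grip_width: 0.0447
grasp_force: 0.0
```

>>> servo_tool(translation=[[0, 0, -15], [0, 0, -20], [0, 0, -25], [0, 0, -25], [0, 0, -20], [-40, -40, 0], [-60, -40, 0], [-60, -40, 0]], yaw=[0, 0, 0, 0, 0, 0, 0, 0])

```text
time: 17.08
eef_pos: [0.5112, 0.0078, 0.1857]
ee_rot: [2.129, 2.309, 0.0]
contact_force: [0.0, -0.8, -0.3]
grip_width: 0.0449
grasp_force: 0.0
```

>>> servo_tool(translation=[[-60, -20, 0], [-60, -20, 0], [-60, 0, 0], [-40, 0, 0], [0, 0, 0]], yaw=[0, 0, 0, 0, 0])

```text
time: 17.7
eef_pos: [0.4896, -0.2161, 0.1856]
ee_rot: [2.137, 2.301, -0.001]
contact_force: [-0.2, 0.6, 1.1]
grip_width: 0.0448
grasp_force: 0.0
```

```bash
python3 - <<'E'
from h import *
p=viewer.camera("scene");t=viewer.camera("top")
a=cv2.resize(p["image"][195:285,120:235],(766,600),interpolation=2); cv2.imwrite("pics/s4.png",a)
b=cv2.resize(t["image"][128:188,125:245],(780,390),interpolation=2); cv2.imwrite("pics/t4.png",b)
E
```

```text
(no output)
```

View pics/s4.png

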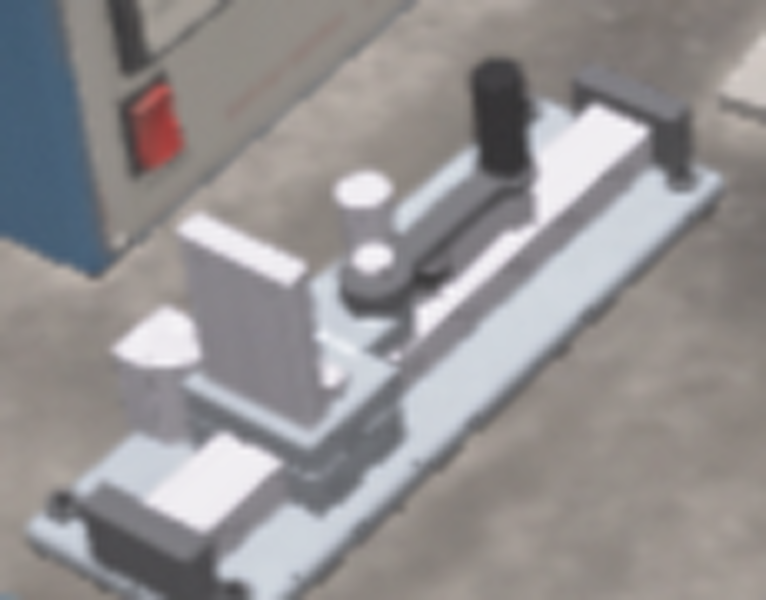

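View pics/t4.png

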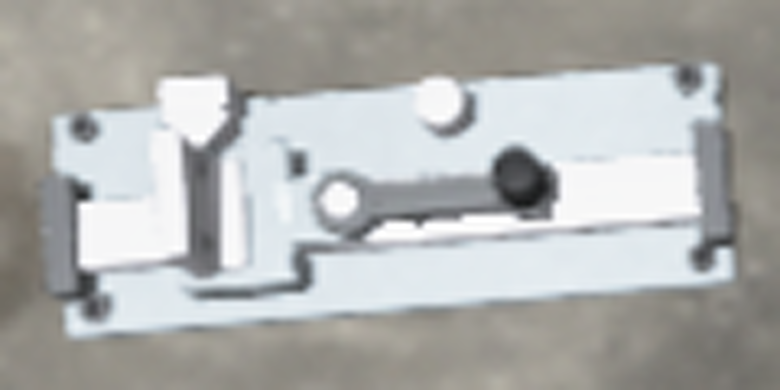

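The lever is in line with the rail. In the scene crop the plate top corners are (178,235), (205,213), (305,265) and (285,287). In the top crop the plate top centre is about (172,197), the knob (520,176), and the pivot cap (340,200).

```bash
python3 - <<'E'
from h import *
s=viewer.camera("scene");t=viewer.camera("top")
S=lambda u,v:((u+.5)*115/766-.5+120,(v+.5)*.15-.5+195)
T=lambda u,v:((u+.5)/6.5-.5+125,(v+.5)/6.5-.5+128)
yb=.079; ex=np.array([np.cos(yb),np.sin(yb)]); ey=np.array([-ex[1],ex[0]])
def o(n,p,F,z,P):
    B=np.array([ray(p,F(*q),z)[:2] for q in P]); print(n,"x",(B@ex*1e3).round(1),"y",(B@ey*1e3).round(1))
o("S plate",s,S,.102,[(178,235),(205,213),(305,265),(285,287)])
o("S wedge back,back,tip",s,S,.044,[(112,350),(168,307),(202,360)])
o("S knob",s,S,.089,[(498,72)]); o("S cap?",s,S,.064,[(373,257)])
o("T plate",t,T,.102,[(172,197)]); o("T wedge b,b,tip",t,T,.044,[(160,77),(227,77),(200,149)])
o("T knob",t,T,.089,[(520,175)]); o("T cap",t,T,.064,[(340,200)])
o("T knob0",t,T,.089,[(588,176)]); o("T cap0",t,T,.064,[(406,195)])
q=cv2.imread("pics/top0.png")
for n in("hammer","screwdriver_red"): print(n,[np.round(r["pixel"]) for r in finder.silhouettes(n,t)[:1]])
E
```

```text
S plate x [638.8 638.8 598.9 597.5] y [238.6 227.  228.6 238.9]
S wedge back,back,tip x [671.1 670.  644.9] y [244.1 220.4 232.6]
S knob x [618.5] y [115.6]
S cap? x [615.2] y [184.5]
T plate x [618.3] y [229.6]
T wedge b,b,tip x [673.1 671.1 645.5] y [242.1 218.  229.5]
T knob x [618.1] y [112.]
T cap x [619.1] y [177.9]
T knob0 x [615.8] y [88.6]
T cap0 x [618.9] y [154.5]
hammer [array([175., 248.])]
screwdriver_red [array([296., 250.])]
```

```bash
python3 -c "
from h import *
print(hand_in())"
```

```text
the job is handed in; nothing more can be done
None
```

I set the stop and handed the job in: the last camera check shows the stop plate's middle within about 1 mm of the wedge tip along the rail, the lever back in line with the rail, the gripper clear, and no sign that the loose tools were disturbed (hammer and red screwdriver checked; bolt not re-checked).

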